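# Close the tin with the proud lid on the lever press

### The job

One of the three metal tins on the bench has its lid still standing proud. Stand that tin upright in the round nest of the lever press and let go of it, pull the press's lever down until the lid is pushed fully home, then ease the sprung lever slowly back up to its rest without letting it fly. Leave the closed tin in the nest and the other two tins where they stand.

Things in the scene. Friction and masses are not known exactly. Their poses are not given: they have to be found in the camera images.
- press: grey cast lever press fixed to the bench. Origin at bench level under the hinge axis; its -x axis points from the hinge towards the nest and the side where the handle comes down; y is parallel to the hinge axis; z up. Base plate 12 mm thick, x -190 to +50 mm, y -65 to +65 mm. Two hinge cheeks at x -21 to +29, y up to +-37 mm, 122 mm high
- nest (a point): centre of the nest's floor, 12 mm above the bench, 105 mm from the hinge axis along the press's -x (point axes as the press's). The nest is a round recess 70 mm across and 6 mm deep in a steel plate 100 mm square, open above while the lever is at rest
- hinge (a point): point on the lever's hinge axis, 105 mm above the bench, mid-width of the lever (point axes as the press's)
- handle (a point): centre of the handle: round black cross bar, 18 mm thick, 130 mm long, parallel to the hinge axis, 210 mm from it. The lever's stem (16 mm wide, 24 mm hub) meets it in the middle: the bar is free 15 to 62 mm either side of this point. At rest it is 312 mm above the bench, 37 mm behind the hinge; pulled down, on the press's -x side, about 105 mm above the bench
- lever (a joint): angle of the sprung lever, rad: 0 = at rest (up, leaning 10 degrees back past vertical), grows as the handle is pulled over and down; 1.75 = level, its pressing pad just on a home lid in the nest; a proud lid is met at about 1.65. Stop at 1.80. Pull at the handle 3 N at rest, 6 N level, about 14 N with the stiff lid. Let go, it flies back
- tin_a: one of three like bare-metal tins whose places are swapped at random; exactly one has its lid proud (see lid joint or height). Upright cylinder 60 mm across, body 56 mm tall, origin at the centre of its underside, z up. On it a 53 mm lid disc, 4 mm thick: 60 mm tall in all with the lid home, 67 to 71 mm with it proud, its narrower plug showing. 0.13 to 0.25 kg
- lid_a (a joint): lid of tin_a: height in m by which the lid stands above home; 0 = fully home, about 0.007 to 0.011 = proud. Stiff: takes about 14 N from above to push it down, and stays where pushed
- tin_b: one of three like bare-metal tins whose places are swapped at random; exactly one has its lid proud (see lid joint or height). Upright cylinder 60 mm across, body 56 mm tall, origin at the centre of its underside, z up. On it a 53 mm lid disc, 4 mm thick: 60 mm tall in all with the lid home, 67 to 71 mm with it proud, its narrower plug showing. 0.13 to 0.25 kg
- lid_b (a joint): lid of tin_b: height in m by which the lid stands above home; 0 = fully home, about 0.007 to 0.011 = proud. Stiff: takes about 14 N from above to push it down, and stays where pushed
- tin_c: one of three like bare-metal tins whose places are swapped at random; exactly one has its lid proud (see lid joint or height). Upright cylinder 60 mm across, body 56 mm tall, origin at the centre of its underside, z up. On it a 53 mm lid disc, 4 mm thick: 60 mm tall in all with the lid home, 67 to 71 mm with it proud, its narrower plug showing. 0.13 to 0.25 kg
- lid_c (a joint): lid of tin_c: height in m by which the lid stands above home; 0 = fully home, about 0.007 to 0.011 = proud. Stiff: takes about 14 N from above to push it down, and stays where pushed
Not all that is in view belongs to the job. Leave any blue or orange look-alike of the tin_a alone. What is shaped like the tin_c but brown or pink is not meant.

How it is judged:
By the outcome, as a careful person would: the job done as asked, in the order asked, and still so for the second after the job is handed in, with the robot touching nothing.
It also fails if it takes over 72 s, if anything falls off the work surface, if the arm or the gripper's body presses on something with over 40 N, if the wrist force passes 120 N, or if a joint passes its speed limit or range.

### The arm

A 6-joint arm with a two-finger parallel gripper is mounted at the origin on a cart in front of the work surface, level with it; the furniture and walls round the work are solid. World frame = base frame: x ahead of the robot, y to its left, z up, the work surface at z = 0. Lengths are in mm, angles in degrees, forces in N, time in s.
With the tool pointing down it reaches from about 375 to 925 mm from the base axis. Payload 5.7 kg.
Tool frame: the origin (TCP) lies at the very end of the fingers, on their centre line; the grasp point (between the pads) lies 19 mm behind it; z points along the fingers, y is the line along which they close (so a half turn about z gives the same grasp; the last joint's range is limited). The gripper opens to 88 mm and grips with 3 to 60 N. Pads are 20 mm wide; open, the fingers measure 115 mm over their backs; the gripper's body (75 mm by 178 mm) begins 61 mm behind the grasp point.
Start: joints at [69.322, 20.558, 86.54, -0, 72.909, -6.595], TCP at [145.993, 581.935, 222.623] pointing down, gripper open.
Joint ranges: [-170.27, 170.27], [-57.76, 135], [12.27, 136.19], [-55.21, 235.2], [11.17, 155.16], [-170.74, 170.74]. Speed limits (degrees/s): [136.94, 136.94, 180, 180, 180, 180].

### API

Orientations are given as a 3x3 rotation matrix whose columns are the frame's x, y, z axes.
In Python, from bench import arm gives the robot as it stands.
- The arm moves only by the shell command python3 -m pendant 'ROWS' [FORCE]. ROWS is JSON, a list of rows, each an object of numbers: "x", "y", "z": the shift along the tool's x, y, z each as a share of 0.4 m, from -1 to 1; "wx", "wy", "wz": the turn, a rotation vector about the tool's x, y, z each as a share of 45 degrees, from -1 to 1; "hand": the closure, from -1 (fully open) to 1 (shut). A call has 1 to 10 rows; each row shifts and turns the commanded pose from where the row before left it, along the tool's axes as they then stand; what a row does not reach is not made up. A row lasts 1/12 s, in which the tool goes at most 41.7 mm and 7.16 degrees, less where a joint would pass 70% of its speed; a pose out of reach is approached as far as the arm can. A call with a number of a shift or a turn outside -1 to 1 is refused whole. A call with a gripper value outside its range is refused whole. The fingers move at their own pace and stop on an object; FORCE is the grip in N (left out, the last holds). Time passes only in rows, so rows that do not move let the fingers close. It gives the time, the measured TCP pose, the force, the opening and the grip force at its end, in the units of the state.
- arm.get_state(): the state, without advancing time (a new reading comes with each control period).
- arm.camera(name): name is "side" or "top"; returns the picture (384x512x3 uint8, blue, green, red); there is no depth.
- arm.get_calibration(name): a dict with "K" (3x3 intrinsics, pixels), "origin" and "rotation" of the camera in the world. Camera axes: x right, y down, z forward; pixel columns grow to the right and rows downward; lengths in mm; the calibration is good to about 2 mm. A picture is of the moment at which its call begins. get_calibration takes no time and is no camera call.
- arm.job_done(): hands the job in; it is judged then, once.
The state is a dict: "t": time; "joint_pos": joint angles; "joint_velocities": joint speeds; "tau": joint torques, N m; "tool_pos": TCP position; "tool_rot": TCP orientation; "contact_force": force on the tool from outside, world axes, zero at the start; "wrist_torque": the same for the moment, N m; "width": finger opening in mm; "gripper_force": force on a finger pad.
Only numpy, scipy, OpenCV 4.12 (cv2) and the standard library are available. Lean on these libraries where they do the work, as an engineer would, in place of code of your own. Each camera call takes 0.05 s, during which the arm holds its last target. There are 200 camera calls.

## Working session

There is one attempt and no reset: what is moved stays moved. The work goes in short steps, Python scripts to look and compute and a shell command to move; the robot and the scene stay as the last step left them, time stands still between calls to the robot, and variables do not carry over. Pictures are saved under pics/ and viewed, at most 10 in all, crops included, and the job is handed in when it is done.

```bash
mkdir -p pics; ls; python3 - <<'E'
from bench import arm
import cv2,numpy as np
for n in("side","top"):
    cv2.imwrite(f"pics/{n}0.png",arm.camera(n)); c=arm.get_calibration(n); print(n,np.round(c["K"],1).tolist(),np.round(c["origin"],1),np.round(c["rotation"],3).tolist())
s=arm.get_state()
for k in s: print(k,np.round(s[k],3).tolist())
E
```

```text
pics
side [[390.1, 0.0, 257.5], [0.0, 390.1, 189.3], [0.0, 0.0, 1.0]] [-116.7 -788.3  945.4] [[0.83, -0.353, 0.433], [-0.558, -0.509, 0.655], [-0.011, -0.785, -0.619]]
top [[355.1, 0.0, 258.8], [0.0, 355.1, 192.9], [0.0, 0.0, 1.0]] [ 344.2    4.7 1262.8] [[0.008, -0.997, 0.078], [-1.0, -0.01, -0.024], [0.024, -0.078, -0.997]]
t 0.1
joint_pos [69.321, 20.594, 86.594, 0.001, 72.907, -6.595]
joint_velocities [-0.041, -0.1, -0.087, 0.006, 0.02, -0.067]
tau [0.0, -51.636, -27.141, 0.067, 0.028, -0.0]
tool_pos [145.783, 581.368, 221.885]
tool_rot [[-0.97, 0.243, -0.001], [0.243, 0.97, -0.002], [0.0, -0.002, -1.0]]
contact_force [0.182, -0.339, -0.128]
wrist_torque [0.042, 0.022, 0.008]
gripper_force 0.0
width 87.841
```

View pics/side0.png

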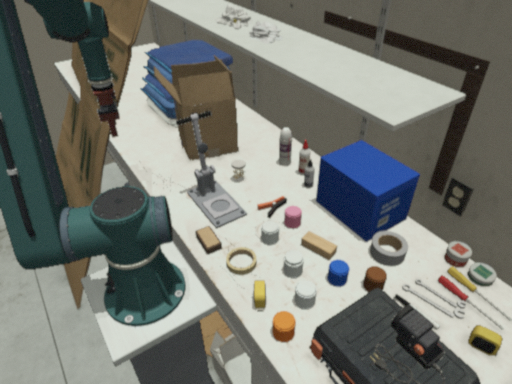

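View pics/top0.png

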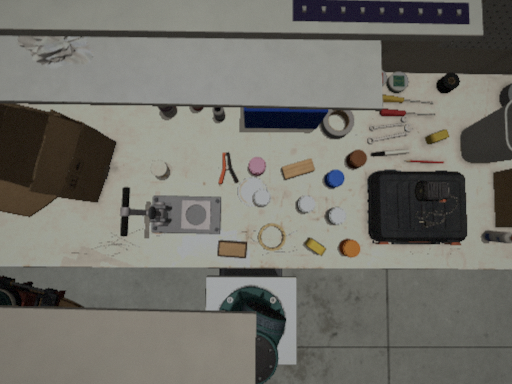

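The three bare-metal candidates are at side (270,232), (293,264), (305,292) and at top (261,198), (306,204), (337,215). The look-alikes are pink, at side (293,216), blue (338,273), brown (375,278) and orange (284,326). The press nest is at top (196,214), and the handle at top (125,212) and side (195,116). Next, a close crop and measurements.

```bash
cat > h.py <<'E'
from bench import arm
import cv2,numpy as np
C={n:arm.get_calibration(n) for n in("side","top")}
for c in C.values():
    for k in("K","origin","rotation"): c[k]=np.array(c[k],float)
def ray(n,p):
    c=C[n]; d=c["rotation"]@np.linalg.solve(c["K"],[p[0],p[1],1.]); return c["origin"],d/np.linalg.norm(d)
def plane(n,p,z):
    o,d=ray(n,p); return o+d*(z-o[2])/d[2]
def tri(ps,pt):
    (a,u),(b,v)=ray("side",ps),ray("top",pt)
    t=np.linalg.lstsq(np.c_[u,-v],b-a,rcond=None)[0]; p,q=a+u*t[0],b+v*t[1]
    return (p+q)/2,np.linalg.norm(p-q)
def proj(n,P):
    c=C[n]; q=c["K"]@(c["rotation"].T@(np.array(P)-c["origin"])); return q[:2]/q[2]
E
python3 - <<'E'
from h import *
s=cv2.imread("pics/side0.png");t=cv2.imread("pics/top0.png")
a=cv2.resize(s[210:310,245:335],None,fx=5,fy=5,interpolation=cv2.INTER_CUBIC)
b=cv2.resize(t[180:230,240:350],None,fx=3,fy=3,interpolation=cv2.INTER_CUBIC)
d=cv2.resize(t[185:240,115:230],None,fx=3,fy=3,interpolation=cv2.INTER_CUBIC)
im=np.zeros((500,800,3),np.uint8); im[:500,:450]=a; im[:150,455:785]=b; im[160:325,455:800]=d
cv2.imwrite("pics/crop1.png",im)
for ps,pt in [((270,232),(261,198)),((293,264),(306,204)),((305,292),(337,215)),((218,201+6),(196,214)),((195,116),(125,212))]:
    print(ps,[np.round(x,1) for x in tri(ps,pt)])
E
```

```text
(270, 232) [array([426. , -33.9,  31.8]), np.float64(5.8)]
(293, 264) [array([ 404.3, -189. ,   34.5]), np.float64(0.7)]
(305, 292) [array([ 365.8, -294.2,   42.5]), np.float64(2.0)]
(218, 207) [array([363.4, 196.5,   8.6]), np.float64(6.8)]
(195, 116) [array([367.7, 331.6, 320.6]), np.float64(7.4)]
```

View pics/crop1.png

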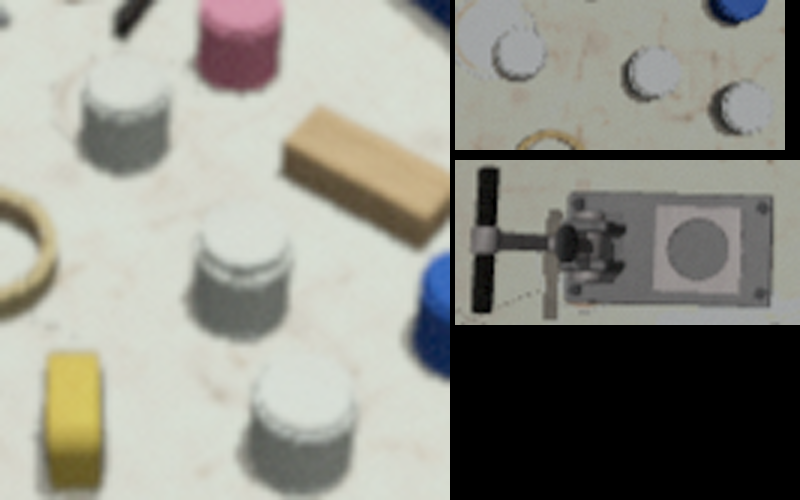

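In the crop, the middle tin (side (293,264), top (306,204)) shows a dark plug gap under its lid. The left and right lids sit flush. So the middle tin is the choice, to be confirmed by height. Now to measure it, the nest and the handle precisely.

```bash
python3 - <<'E'
from h import *
s=cv2.imread("pics/side0.png");t=cv2.imread("pics/top0.png")
def lab(im): return cv2.cvtColor(im,cv2.COLOR_BGR2LAB).astype(int)
ls,lt=lab(s),lab(t)
print("bench lab",ls[245,300],lt[230,290],"lid",ls[256,294],lt[204,306],"body",ls[272,293], ls[250,285])
def comp(m,p):
    n,l,st,c=cv2.connectedComponentsWithStats(m.astype(np.uint8),connectivity=4)
    k=l[p[1],p[0]]; return st[k],c[k],l==k
for nm,ps,pt in [("L",(270,232),(261,198)),("M",(293,264),(306,204)),("R",(305,292),(337,215))]:
    for im,p,n in((ls,ps,"side"),(lt,pt,"top")):
        m=(im[...,2]<(132 if n=="side" else 132)); st,c,mm=comp(m,p); print(nm,n,st,np.round(c,1))
x=293
print([(y,*ls[y,x]) for y in range(246,282)])
print([(y,*lt[y,306]) for y in range(190,220)])
print([(y,*lt[204,y]) for y in range(292,322)])
E
```

```text
bench lab [193 125 133] [167 126 134] lid [224 125 132] [171 127 127] body [110 126 130] [217 125 134]
L side [     0      0    512    384 134148] [279.8 177.3]
L top [237 177  34  30 695] [254.2 192.3]
M side [284 252  18  26 229] [291.9 267.1]
M top [296 195  20  18 264] [305.5 203.9]
R side [     0      0    512    384 134148] [279.8 177.3]
R top [326 207  21  18 290] [336.  215.5]
[(246, np.int64(218), np.int64(126), np.int64(133)), (247, np.int64(218), np.int64(126), np.int64(133)), (248, np.int64(219), np.int64(126), np.int64(133)), (249, np.int64(218), np.int64(126), np.int64(133)), (250, np.int64(218), np.int64(125), np.int64(133)), (251, np.int64(221), np.int64(125), np.int64(132)), (252, np.int64(221), np.int64(125), np.int64(132)), (253, np.int64(221), np.int64(125), np.int64(131)), (254, np.int64(221), np.int64(126), np.int64(132)), (255, np.int64(223), np.int64(124), np.int64(132)), (256, np.int64(222), np.int64(125), np.int64(132)), (257, np.int64(223), np.int64(124), np.int64(132)), (258, np.int64(223), np.int64(125), np.int64(132)), (259, np.int64(221), np.int64(125),
[... 3580 characters left out ...]
64(128), np.int64(127)), (309, np.int64(174), np.int64(127), np.int64(128)), (310, np.int64(172), np.int64(127), np.int64(127)), (311, np.int64(172), np.int64(127), np.int64(128)), (312, np.int64(172), np.int64(127), np.int64(128)), (313, np.int64(171), np.int64(127), np.int64(127)), (314, np.int64(172), np.int64(127), np.int64(128)), (315, np.int64(171), np.int64(126), np.int64(130)), (316, np.int64(171), np.int64(126), np.int64(134)), (317, np.int64(173), np.int64(125), np.int64(134)), (318, np.int64(166), np.int64(126), np.int64(134)), (319, np.int64(168), np.int64(126), np.int64(135)), (320, np.int64(167), np.int64(127), np.int64(135)), (321, np.int64(168), np.int64(126), np.int64(134))]
```

```bash
python3 - <<'E'
from h import *
s=cv2.imread("pics/side0.png");t=cv2.imread("pics/top0.png")
L=cv2.cvtColor(s,cv2.COLOR_BGR2GRAY).astype(float)
u=C["side"]["origin"]
for nm,pt in [("L",(261.3,197.4)),("M",(306.6,203.3)),("R",(337.1,215.0))]:
    c=plane("top",pt,56); d=(u-c)[:2]; d/=np.linalg.norm(d)
    bot=proj("side",[*(c[:2]+30*d),0]); x=int(round(bot[0]))
    rows=np.arange(int(bot[1])-22,int(bot[1])+5)
    print(nm,np.round(c,1),"bottom expect",np.round(bot,1),"body rim",np.round(proj("side",[*(c[:2]+30*d),56]),1),"lid edge home",np.round(proj("side",[*(c[:2]+26.5*d),56]),1),"lid edge +9",np.round(proj("side",[*(c[:2]+26.5*d),65]),1))
    print(" ",rows[0],L[rows[0]:rows[-1],x].astype(int).tolist())
    # side silhouette columns mid-body
    q=proj("side",[*c[:2],28]); y=int(round(q[1]))+4; print("  mid",np.round(q,1),int(q[0])-14,L[y,int(q[0])-14:int(q[0])+15].astype(int).tolist())
# nest plate (bright square) in top; base; nest disc
lab=cv2.cvtColor(t,cv2.COLOR_BGR2GRAY)
print("nest row",lab[214,175:225].tolist()); print("nest col",lab[190:240,196].tolist())
print("handle col",lab[180:240,125].tolist(),"row",lab[200,115:135].tolist())
big=np.zeros((600,800,3),np.uint8)
big[:,:390]=cv2.resize(s[100:250,160:258],(390,600),interpolation=cv2.INTER_CUBIC); cv2.imwrite("pics/crop2.png",big)
E
```

```text
L [424.  -32.6  56. ] bottom expect [268.3 245.4] body rim [268.4 233.3] lid edge home [268.4 232.5] lid edge +9 [268.4 230.5]
  223 [214, 215, 215, 216, 216, 217, 217, 210, 193, 151, 139, 123, 106, 100, 99, 101, 100, 103, 99, 100, 100, 120, 169, 206, 216, 216]
  mid [268.4 232.9] 254 [216, 216, 214, 208, 199, 190, 152, 110, 98, 94, 96, 97, 101, 104, 99, 100, 102, 106, 104, 108, 109, 106, 106, 110, 142, 190, 205, 211, 212]
M [ 405.4 -187.5   56. ] bottom expect [291.8 278.7] body rim [292.6 266.5] lid edge home [292.7 265.6] lid edge +9 [292.8 263.5]
  256 [217, 218, 217, 216, 218, 212, 195, 146, 118, 142, 152, 133, 109, 99, 99, 99, 99, 99, 100, 102, 113, 133, 168, 204, 209, 205]
  mid [292.7 265. ] 278 [216, 215, 209, 178, 144, 116, 96, 92, 93, 96, 98, 97, 98, 100, 99, 102, 102, 99, 103, 108, 105, 106, 106, 111, 148, 201, 210, 212, 212]
R [ 366.4 -291.8   56. ] bottom expect [303.1 309.4] body rim [304.4 297.1] lid edge home [304.5 296.1] lid edge +9 [304.7 294. ]
  287 [219, 219, 218, 219, 218, 218, 217, 202, 178, 166, 144, 119, 109, 102, 100, 101, 103, 103, 100, 100, 113, 133, 169
[... 362 characters left out ...]
 150, 125, 111, 109, 108, 108, 108, 110, 107, 106, 104, 99, 145, 163, 163, 162]
nest col [161, 163, 160, 160, 162, 161, 128, 99, 105, 105, 115, 136, 147, 144, 115, 99, 106, 108, 108, 105, 106, 104, 104, 105, 105, 107, 104, 106, 106, 107, 105, 106, 104, 104, 100, 127, 144, 146, 143, 120, 107, 105, 98, 121, 152, 162, 163, 164, 163, 164]
handle col [157, 157, 156, 157, 157, 159, 138, 81, 16, 22, 20, 18, 13, 22, 20, 15, 21, 17, 21, 17, 22, 19, 20, 12, 16, 22, 29, 105, 132, 128, 124, 121, 118, 113, 111, 93, 52, 12, 14, 15, 14, 15, 9, 11, 15, 17, 17, 2, 14, 7, 20, 20, 16, 15, 14, 7, 123, 158, 157, 148] row [156, 155, 157, 157, 160, 159, 131, 68, 26, 24, 22, 18, 14, 7, 133, 159, 159, 160, 161, 159]
```

View pics/crop2.png

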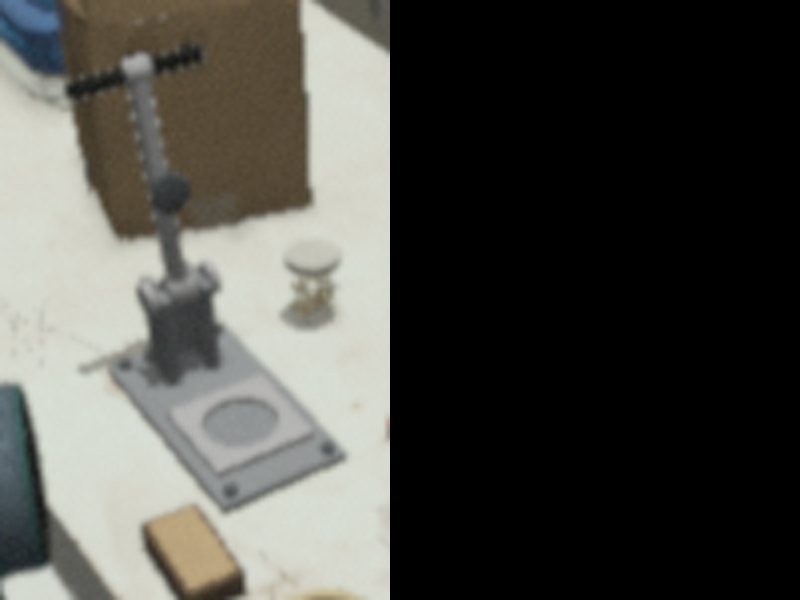

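The crop shows the press: nest centre at side (220,205), handle hub at side (194,117), lever upright, nest empty. The cardboard box stands behind the handle. The profile of the middle tin shows the lid edge at row 263, above a separate body rim at row 266. The others go straight from lid to body, so the middle tin is the proud one.

```bash
python3 - <<'E'
from h import *
t=cv2.imread("pics/top0.png");g=cv2.cvtColor(t,cv2.COLOR_BGR2GRAY)
print("nest tri",[np.round(x,1) for x in tri((220.3,205.5),(195.7,214.4))],"plane18",np.round(plane("top",(195.7,214.4),18),1),"side18",np.round(plane("side",(220.3,205.5),18),1))
print("handle tri",[np.round(x,1) for x in tri((194,117.2),(125.1,211.3))],"plane312",np.round(plane("top",(125.1,211.3),312),1))
for z in(321,):
  print("bar ends",np.round(plane("top",(125.1,186.7),z),1),np.round(plane("top",(125.1,235.6),z),1))
# bar axis from mask
m=(g[183:240,116:134]<60).astype(np.uint8); ys,xs=np.nonzero(m); print("bar slope dx/dy px",np.polyfit(ys,xs,1))
# plate orientation
m=((g>133)&(g<158)); m[:195]=0;m[235:]=0;m[:,:176]=0;m[:,215:]=0
cn=max(cv2.findContours(m.astype(np.uint8),0,1)[0],key=cv2.contourArea); print("plate",cv2.minAreaRect(cn))
print("box top L",[np.round(x,0) for x in tri((175,65),(100,203))],"R",[np.round(x,0) for x in tri((233,62),(115,153))])
E
```

```text
nest tri [array([366.3, 193.9,  16.2]), np.float64(3.4)] plane18 [364.8 194.5  18. ] side18 [366.8 191.   18. ]
handle tri [array([367.5, 334.8, 314.5]), np.float64(2.5)] plane312 [366.5 336.3 312. ]
bar ends [431.2 335.6 321. ] [302.9 330.7 321. ]
bar slope dx/dy px [-0.04872401 10.67656222]
plate ((195.0, 214.5), (27.0, 28.0), 90.0)
box top L [array([356., 338., 496.]), np.float64(52.0)] R [array([498., 295., 490.]), np.float64(22.0)]
```

```bash
python3 - <<'E'
from h import *
for p in [(190,157),(238,149)]:
    b=plane("side",p,0); print("box bottom",np.round(b,0))
    for z in(150,200,250,300,350): print(z,np.round(proj("side",[*b[:2],z]),0),np.round(proj("top",[*b[:2],z]),0))
E
python3 -m pendant '[{"z":-0.1,"wz":0.155},{"z":-0.1,"wz":0.155},{"z":-0.1,"wz":0.155},{"z":-0.1,"wz":0.155},{"z":-0.1,"wz":0.155},{"wz":0.155},{"wz":0.155},{"wz":0.155},{"wz":0.155},{"wz":0.155}]'
```

```text
box bottom [429. 571.   0.]
150 [186. 127.] [ 68. 192.]
200 [184. 116.] [ 59. 191.]
250 [183. 105.] [ 50. 189.]
300 [181.  93.] [ 39. 187.]
350 [179.  81.] [ 28. 186.]
box bottom [636. 506.   0.]
150 [237. 119.] [ 92. 127.]
200 [236. 108.] [ 85. 122.]
250 [235.  97.] [ 77. 117.]
300 [235.  86.] [ 68. 112.]
350 [234.  74.] [ 58. 106.]$[0]: bad value
```

```bash
python3 -m pendant '[{"x":0,"y":0,"z":-0.1,"wx":0,"wy":0,"wz":0.155,"hand":-1}]'; python3 - <<'E'
from h import *
s=cv2.imread("pics/side0.png");t=cv2.imread("pics/top0.png")
im=np.zeros((600,800,3),np.uint8); im[:420,:400]=cv2.resize(t[100:240,0:133],(400,420),interpolation=cv2.INTER_CUBIC); im[:600,400:800]=cv2.resize(s[30:180,140:240],(400,600),interpolation=cv2.INTER_CUBIC)
cv2.imwrite("pics/crop3.png",im)
E
```

```text
t: 0.18
tool_pos: [144.2, 576.8, 255.1]
tool_rot: [[-0.933, 0.359, -0.005], [0.359, 0.933, -0.015], [-0.0, -0.016, -1.0]]
contact_force: [0.5, 0.5, -1.5]
width: 87.8
gripper_force: 0.0
```

View pics/crop3.png

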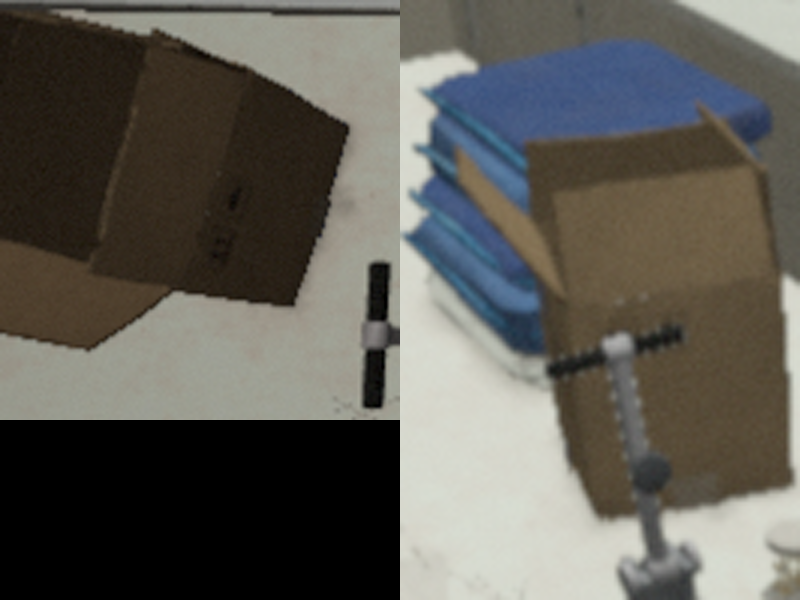

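The crop shows the box's front face meeting the bench at y ≥ 506, well clear behind the handle. Moving on.

```bash
python3 -m pendant '[{"x":0,"y":0,"z":-0.1,"wx":0,"wy":0,"wz":0.153,"hand":-1},{"x":0,"y":0,"z":-0.1,"wx":0,"wy":0,"wz":0.153,"hand":-1},{"x":0,"y":0,"z":-0.1,"wx":0,"wy":0,"wz":0.153,"hand":-1},{"x":0,"y":0,"z":-0.1,"wx":0,"wy":0,"wz":0.153,"hand":-1},{"x":0,"y":0,"z":0,"wx":0,"wy":0,"wz":0.153,"hand":-1},{"x":0,"y":0,"z":0,"wx":0,"wy":0,"wz":0.153,"hand":-1},{"x":0,"y":0,"z":0,"wx":0,"wy":0,"wz":0.153,"hand":-1},{"x":0,"y":0,"z":0,"wx":0,"wy":0,"wz":0.153,"hand":-1},{"x":0,"y":0,"z":0,"wx":0,"wy":0,"wz":0.153,"hand":-1},{"x":0,"y":0,"z":0,"wx":0,"wy":0,"wz":0.153,"hand":-1}]'
```

```text
t: 1.02
tool_pos: [145.9, 581.7, 422.1]
tool_rot: [[0.004, 1.0, -0.0], [1.0, -0.004, -0.001], [-0.001, -0.0, -1.0]]
contact_force: [0.2, -0.2, 0.3]
width: 87.8
gripper_force: 0.0
```

```bash
python3 -m pendant '[{"x":-0.088,"y":0.0325,"z":0,"wx":0,"wy":0,"wz":0,"hand":-1},{"x":-0.088,"y":0.0325,"z":0,"wx":0,"wy":0,"wz":0,"hand":-1},{"x":-0.088,"y":0.0325,"z":0,"wx":0,"wy":0,"wz":0,"hand":-1},{"x":-0.088,"y":0.0325,"z":0,"wx":0,"wy":0,"wz":0,"hand":-1},{"x":-0.088,"y":0.0325,"z":0,"wx":0,"wy":0,"wz":0,"hand":-1},{"x":-0.088,"y":0.0325,"z":0,"wx":0,"wy":0,"wz":0,"hand":-1},{"x":-0.088,"y":0.0325,"z":0,"wx":0,"wy":0,"wz":0,"hand":-1},{"x":-0.088,"y":0.0325,"z":0,"wx":0,"wy":0,"wz":0,"hand":-1},{"x":-0.07,"y":0.07,"z":0,"wx":0,"wy":0,"wz":0,"hand":-1},{"x":-0.07,"y":0.07,"z":0,"wx":0,"wy":0,"wz":0,"hand":-1}]'
```

```text
t: 1.85
tool_pos: [306.2, 242.8, 422.8]
tool_rot: [[-0.003, 1.0, 0.0], [1.0, 0.003, 0.0], [0.0, 0.0, -1.0]]
contact_force: [1.4, 1.5, 0.3]
width: 87.8
gripper_force: 0.0
```

```bash
python3 -m pendant '[{"x":-0.07,"y":0.07,"z":0,"wx":0,"wy":0,"wz":0,"hand":-1},{"x":-0.07,"y":0.07,"z":0,"wx":0,"wy":0,"wz":0,"hand":-1},{"x":-0.07,"y":0.07,"z":0,"wx":0,"wy":0,"wz":0,"hand":-1},{"x":-0.09,"y":0.03,"z":0,"wx":0,"wy":0,"wz":0,"hand":-1},{"x":-0.09,"y":0,"z":0,"wx":0,"wy":0,"wz":0,"hand":-1},{"x":-0.09,"y":0,"z":0,"wx":0,"wy":0,"wz":0,"hand":-1},{"x":-0.09,"y":0,"z":0.03,"wx":0,"wy":0,"wz":0,"hand":-1},{"x":-0.09,"y":0,"z":0.03,"wx":0,"wy":0,"wz":0,"hand":-1},{"x":-0.09,"y":0,"z":0.03,"wx":0,"wy":0,"wz":0,"hand":-1},{"x":-0.09,"y":0,"z":0.03,"wx":0,"wy":0,"wz":0,"hand":-1}]'
```

```text
t: 2.68
tool_pos: [402.4, -92.9, 374.0]
tool_rot: [[-0.002, 1.0, 0.0], [1.0, 0.002, 0.0], [0.0, 0.0, -1.0]]
contact_force: [0.2, 0.2, -0.5]
width: 88.0
gripper_force: 0.0
```

```bash
python3 -m pendant '[{"x":-0.08,"y":0.004,"z":0,"wx":0,"wy":0,"wz":0,"hand":-1},{"x":-0.08,"y":0.003,"z":0.09,"wx":0,"wy":0,"wz":0,"hand":-1},{"x":-0.08,"y":0,"z":0.09,"wx":0,"wy":0,"wz":0,"hand":-1},{"x":0,"y":0,"z":0.09,"wx":0,"wy":0,"wz":0,"hand":-1},{"x":0,"y":0,"z":0.09,"wx":0,"wy":0,"wz":0,"hand":-1},{"x":0,"y":0,"z":0.09,"wx":0,"wy":0,"wz":0,"hand":-1},{"x":0,"y":0,"z":0.09,"wx":0,"wy":0,"wz":0,"hand":-1},{"x":0,"y":0,"z":0.09,"wx":0,"wy":0,"wz":0,"hand":-1},{"x":0,"y":0,"z":0.04,"wx":0,"wy":0,"wz":0,"hand":-1},{"x":0,"y":0,"z":0,"wx":0,"wy":0,"wz":0,"hand":-1}]'; python3 - <<'E'
from h import *
s=arm.camera("side");t=arm.camera("top")
im=np.zeros((400,800,3),np.uint8); im[:,:395]=cv2.resize(s[200:320,230:348],(395,400),interpolation=cv2.INTER_CUBIC); im[:,400:800]=cv2.resize(t[150:250,250:350],(400,400),interpolation=cv2.INTER_CUBIC)
cv2.imwrite("pics/crop4.png",im)
print(np.round(proj("side",[405,-188,14]),0))
E
```

```text
t: 3.52
tool_pos: [402.7, -176.7, 112.9]
tool_rot: [[-0.001, 1.0, -0.007], [1.0, 0.001, 0.004], [0.004, -0.007, -1.0]]
contact_force: [-0.3, -0.2, -0.6]
width: 87.9
gripper_force: 0.0
[293. 268.]
```

View pics/crop4.png

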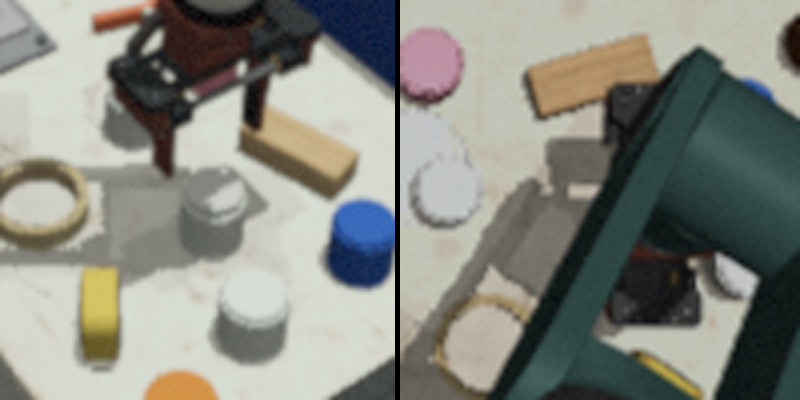

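The crop shows the open fingers above and straddling the proud tin (crop (213,205)), short of it by about 11 mm in y. I'll correct that, then go down.

```bash
python3 -m pendant '[{"x":-0.028,"y":0.006,"z":0,"wx":0,"wy":0,"wz":0,"hand":-1},{"x":0,"y":0,"z":0,"wx":0,"wy":0,"wz":0,"hand":-1},{"x":0,"y":0,"z":0.04,"wx":0,"wy":0,"wz":0,"hand":-1},{"x":0,"y":0,"z":0.04,"wx":0,"wy":0,"wz":0,"hand":-1},{"x":0,"y":0,"z":0.04,"wx":0,"wy":0,"wz":0,"hand":-1},{"x":0,"y":0,"z":0.04,"wx":0,"wy":0,"wz":0,"hand":-1},{"x":0,"y":0,"z":0.04,"wx":0,"wy":0,"wz":0,"hand":-1},{"x":0,"y":0,"z":0.04,"wx":0,"wy":0,"wz":0,"hand":-1},{"x":0,"y":0,"z":0,"wx":0,"wy":0,"wz":0,"hand":-1},{"x":0,"y":0,"z":0,"wx":0,"wy":0,"wz":0,"hand":-1}]'
```

```text
t: 4.45
tool_pos: [408.8, -190.4, 21.0]
tool_rot: [[-0.001, 1.0, 0.0], [1.0, 0.001, -0.0], [-0.0, 0.0, -1.0]]
contact_force: [0.0, 0.8, -0.3]
width: 87.8
gripper_force: 0.0
```

```bash
python3 -m pendant '[{"x":0.005,"y":-0.008,"z":0.01,"wx":0,"wy":0,"wz":0,"hand":-1},{"x":0,"y":0,"z":0,"wx":0,"wy":0,"wz":0,"hand":1},{"x":0,"y":0,"z":0,"wx":0,"wy":0,"wz":0,"hand":1},{"x":0,"y":0,"z":0,"wx":0,"wy":0,"wz":0,"hand":1},{"x":0,"y":0,"z":0,"wx":0,"wy":0,"wz":0,"hand":1},{"x":0,"y":0,"z":0,"wx":0,"wy":0,"wz":0,"hand":1},{"x":0,"y":0,"z":0,"wx":0,"wy":0,"wz":0,"hand":1},{"x":0,"y":0,"z":0,"wx":0,"wy":0,"wz":0,"hand":1}]' 25
```

```text
t: 5.12
tool_pos: [405.3, -188.0, 16.7]
tool_rot: [[-0.002, 1.0, 0.0], [1.0, 0.002, -0.0], [-0.0, 0.0, -1.0]]
contact_force: [-0.1, 0.4, 6.1]
width: 58.9
gripper_force: 25.0
```

```bash
python3 -m pendant '[{"x":0,"y":0,"z":-0.05,"wx":0,"wy":0,"wz":0,"hand":1},{"x":0,"y":0,"z":-0.08,"wx":0,"wy":0,"wz":0,"hand":1},{"x":0,"y":0,"z":-0.08,"wx":0,"wy":0,"wz":0,"hand":1},{"x":0,"y":0,"z":-0.08,"wx":0,"wy":0,"wz":0,"hand":1},{"x":0.04,"y":0,"z":-0.08,"wx":0,"wy":0,"wz":0,"hand":1},{"x":0.07,"y":0,"z":0,"wx":0,"wy":0,"wz":0,"hand":1},{"x":0.07,"y":0,"z":0,"wx":0,"wy":0,"wz":0,"hand":1},{"x":0.07,"y":0,"z":0,"wx":0,"wy":0,"wz":0,"hand":1},{"x":0.07,"y":0,"z":0,"wx":0,"wy":0,"wz":0,"hand":1},{"x":0.07,"y":0,"z":0,"wx":0,"wy":0,"wz":0,"hand":1}]'
```

```text
t: 5.95
tool_pos: [404.0, -30.4, 164.2]
tool_rot: [[-0.001, 1.0, -0.001], [1.0, 0.001, 0.0], [0.0, -0.001, -1.0]]
contact_force: [0.8, -1.4, -2.1]
width: 58.7
gripper_force: 25.0
```

```bash
python3 -m pendant '[{"x":0.07,"y":0,"z":0,"wx":0,"wy":0,"wz":0,"hand":1},{"x":0.07,"y":0,"z":0,"wx":0,"wy":0,"wz":0,"hand":1},{"x":0.07,"y":0,"z":0,"wx":0,"wy":0,"wz":0,"hand":1},{"x":0.07,"y":-0.02,"z":0,"wx":0,"wy":0,"wz":0,"hand":1},{"x":0.07,"y":-0.02,"z":0,"wx":0,"wy":0,"wz":0,"hand":1},{"x":0.07,"y":-0.02,"z":0,"wx":0,"wy":0,"wz":0,"hand":1},{"x":0.07,"y":-0.02,"z":0,"wx":0,"wy":0,"wz":0,"hand":1},{"x":0.05,"y":-0.02,"z":0,"wx":0,"wy":0,"wz":0,"hand":1},{"x":0,"y":0,"z":0,"wx":0,"wy":0,"wz":0,"hand":1},{"x":0,"y":0,"z":0,"wx":0,"wy":0,"wz":0,"hand":1}]'
```

```text
t: 6.78
tool_pos: [363.6, 184.6, 164.0]
tool_rot: [[-0.005, 1.0, -0.001], [1.0, 0.005, -0.001], [-0.001, -0.001, -1.0]]
contact_force: [0.2, -1.0, -2.1]
width: 58.7
gripper_force: 25.0
```

```bash
python3 -m pendant '[{"x":0.022,"y":0.0055,"z":0,"wx":0,"wy":0,"wz":0,"hand":1},{"x":0,"y":0,"z":0.05,"wx":0,"wy":0,"wz":0,"hand":1},{"x":0,"y":0,"z":0.06,"wx":0,"wy":0,"wz":0,"hand":1},{"x":0,"y":0,"z":0.06,"wx":0,"wy":0,"wz":0,"hand":1},{"x":0,"y":0,"z":0.06,"wx":0,"wy":0,"wz":0,"hand":1},{"x":0,"y":0,"z":0.03,"wx":0,"wy":0,"wz":0,"hand":1},{"x":0,"y":0,"z":0,"wx":0,"wy":0,"wz":0,"hand":1},{"x":0,"y":0,"z":0,"wx":0,"wy":0,"wz":0,"hand":1},{"x":0,"y":0,"z":0,"wx":0,"wy":0,"wz":0,"hand":1}]'; python3 - <<'E'
from h import *
s=arm.camera("side");t=arm.camera("top")
im=np.zeros((400,800,3),np.uint8); im[:,:395]=cv2.resize(s[130:250,170:288],(395,400),interpolation=cv2.INTER_CUBIC); im[:,400:800]=cv2.resize(t[170:270,140:240],(400,400),interpolation=cv2.INTER_CUBIC)
cv2.imwrite("pics/crop5.png",im)
E
```

```text
t: 7.53
tool_pos: [367.7, 192.8, 60.9]
tool_rot: [[-0.001, 1.0, 0.001], [1.0, 0.001, 0.0], [0.0, 0.001, -1.0]]
contact_force: [-0.1, -0.3, -2.4]
width: 58.6
gripper_force: 25.0
```

View pics/crop5.png

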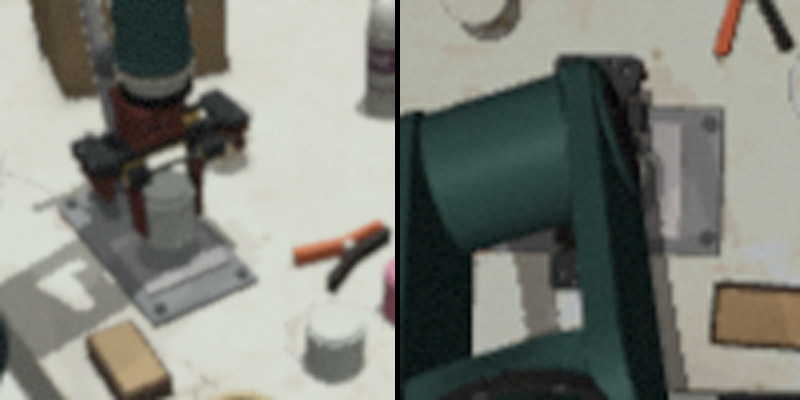

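The picture shows the tin held upright above the nest at crop (170,210), lid proud. I'll ease it down.

```bash
python3 -m pendant '[{"x":0.002,"y":-0.004,"z":0.015,"wx":0,"wy":0,"wz":0,"hand":1},{"x":0,"y":0,"z":0.015,"wx":0,"wy":0,"wz":0,"hand":1},{"x":0,"y":0,"z":0.015,"wx":0,"wy":0,"wz":0,"hand":1},{"x":0,"y":0,"z":0.015,"wx":0,"wy":0,"wz":0,"hand":1},{"x":0,"y":0,"z":0.015,"wx":0,"wy":0,"wz":0,"hand":1},{"x":0,"y":0,"z":0,"wx":0,"wy":0,"wz":0,"hand":1},{"x":0,"y":0,"z":0,"wx":0,"wy":0,"wz":0,"hand":1}]'
```

```text
t: 8.22
tool_pos: [364.5, 193.6, 29.8]
tool_rot: [[-0.002, 1.0, -0.001], [1.0, 0.002, -0.001], [-0.001, -0.001, -1.0]]
contact_force: [0.4, -0.7, -1.4]
width: 58.8
gripper_force: 25.0
```

```bash
python3 -m pendant '[{"x":0,"y":0.001,"z":0.004,"wx":0,"wy":0,"wz":0,"hand":1},{"x":0,"y":0,"z":0,"wx":0,"wy":0,"wz":0,"hand":1},{"x":0,"y":0,"z":0,"wx":0,"wy":0,"wz":0,"hand":1}]'
```

```text
t: 8.47
tool_pos: [365.7, 193.8, 28.9]
tool_rot: [[-0.002, 1.0, 0.0], [1.0, 0.002, 0.0], [0.0, 0.0, -1.0]]
contact_force: [0.3, -0.1, -1.7]
width: 58.7
gripper_force: 25.0
```

```bash
python3 -m pendant '[{"x":0,"y":0,"z":0.002,"wx":0,"wy":0,"wz":0,"hand":1},{"x":0,"y":0,"z":0,"wx":0,"wy":0,"wz":0,"hand":-1},{"x":0,"y":0,"z":0,"wx":0,"wy":0,"wz":0,"hand":-1},{"x":0,"y":0,"z":0,"wx":0,"wy":0,"wz":0,"hand":-1},{"x":0,"y":0,"z":0,"wx":0,"wy":0,"wz":0,"hand":-1},{"x":0,"y":0,"z":0,"wx":0,"wy":0,"wz":0,"hand":-1}]'
```

```text
t: 8.97
tool_pos: [365.5, 193.7, 28.0]
tool_rot: [[-0.002, 1.0, 0.0], [1.0, 0.002, -0.0], [-0.0, 0.0, -1.0]]
contact_force: [0.1, 0.4, 0.7]
width: 86.9
gripper_force: 0.0
```

```bash
python3 -m pendant '[{"x":0,"y":0,"z":-0.03,"wx":0,"wy":0,"wz":0,"hand":-1},{"x":0,"y":0,"z":-0.06,"wx":0,"wy":0,"wz":0,"hand":-1},{"x":0,"y":0,"z":-0.1,"wx":0,"wy":0,"wz":0,"hand":-1},{"x":0,"y":0,"z":-0.1,"wx":0,"wy":0,"wz":0,"hand":-1},{"x":-0.05,"y":0,"z":-0.1,"wx":0,"wy":0,"wz":0,"hand":-1},{"x":-0.05,"y":0.03,"z":-0.1,"wx":0,"wy":0,"wz":0,"hand":-1},{"x":0,"y":0.03,"z":-0.1,"wx":0,"wy":0,"wz":0,"hand":-1},{"x":0,"y":0.03,"z":-0.1,"wx":0,"wy":0,"wz":0,"hand":-1},{"x":0,"y":0,"z":-0.1,"wx":0,"wy":0,"wz":0,"hand":-1},{"x":0,"y":0,"z":-0.1,"wx":0,"wy":0,"wz":0,"hand":-1}]'; python3 - <<'E'
from h import *
s=arm.camera("side");t=arm.camera("top")
im=np.zeros((400,800,3),np.uint8); im[:,:395]=cv2.resize(s[130:250,170:288],(395,400),interpolation=cv2.INTER_CUBIC); im[:,400:800]=cv2.resize(t[170:270,110:210],(400,400),interpolation=cv2.INTER_CUBIC)
cv2.imwrite("pics/crop6.png",im)
E
```

```text
t: 9.8
tool_pos: [400.2, 156.8, 379.1]
tool_rot: [[-0.001, 1.0, 0.0], [1.0, 0.001, -0.0], [-0.0, 0.0, -1.0]]
contact_force: [0.2, 0.8, -0.8]
width: 88.2
gripper_force: 0.0
```

View pics/crop6.png

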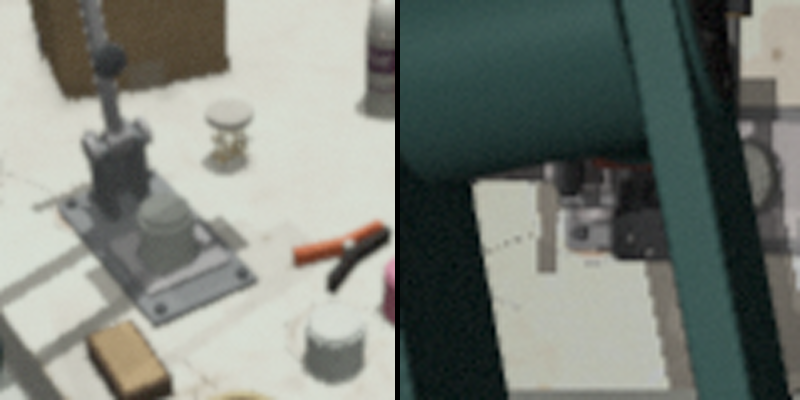

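The crop shows the tin standing upright in the nest at crop (165,232), released. Now I'll turn the tool so it closes across the handle bar.

```bash
python3 -m pendant '[{"x":0,"y":0,"z":0,"wx":0,"wy":0,"wz":-0.155,"hand":-1},{"x":0,"y":0,"z":0,"wx":0,"wy":0,"wz":-0.155,"hand":-1},{"x":0,"y":0,"z":0,"wx":0,"wy":0,"wz":-0.155,"hand":-1},{"x":0,"y":0,"z":0,"wx":0,"wy":0,"wz":-0.155,"hand":-1},{"x":0,"y":0,"z":0,"wx":0,"wy":0,"wz":-0.155,"hand":-1},{"x":0,"y":0,"z":0,"wx":0,"wy":0,"wz":-0.155,"hand":-1},{"x":0,"y":0,"z":0,"wx":0,"wy":0,"wz":-0.155,"hand":-1},{"x":0,"y":0,"z":0,"wx":0,"wy":0,"wz":-0.155,"hand":-1},{"x":0,"y":0,"z":0,"wx":0,"wy":0,"wz":-0.155,"hand":-1},{"x":0,"y":0,"z":0,"wx":0,"wy":0,"wz":-0.155,"hand":-1}]'; python3 -m pendant '[{"x":0,"y":0,"z":0,"wx":0,"wy":0,"wz":-0.15,"hand":-1},{"x":0,"y":0,"z":0,"wx":0,"wy":0,"wz":-0.15,"hand":-1},{"x":0,"y":0,"z":0,"wx":0,"wy":0,"wz":-0.15,"hand":-1},{"x":0,"y":0.07,"z":0,"wx":0,"wy":0,"wz":0,"hand":-1},{"x":0,"y":0.09,"z":0,"wx":0,"wy":0,"wz":0,"hand":-1},{"x":0,"y":0.09,"z":0,"wx":0,"wy":0,"wz":0,"hand":-1},{"x":0,"y":0.09,"z":0,"wx":0,"wy":0,"wz":0,"hand":-1},{"x":0,"y":0.09,"z":0,"wx":0,"wy":0,"wz":0,"hand":-1},{"x":0,"y":0,"z":0,"wx":0,"wy":0,"wz":0,"hand":-1},{"x":0,"y":0,"z":0,"wx":0,"wy":0,"wz":0,"hand":-1}]'
```

```text
t: 10.73
tool_pos: [399.7, 157.1, 376.0]
tool_rot: [[-0.941, 0.339, -0.002], [0.339, 0.941, -0.0], [0.001, -0.001, -1.0]]
contact_force: [0.5, 0.2, 0.0]
width: 87.8
gripper_force: 0.0
t: 11.57
tool_pos: [399.2, 330.2, 375.6]
tool_rot: [[-1.0, -0.005, -0.002], [-0.005, 1.0, -0.002], [0.002, -0.002, -1.0]]
contact_force: [-0.0, 0.2, -0.5]
width: 87.9
gripper_force: 0.0
```

```bash
python3 -m pendant '[{"x":-0.02,"y":0.014,"z":0,"wx":0,"wy":0,"wz":0,"hand":-1},{"x":0,"y":0,"z":0.04,"wx":0,"wy":0,"wz":0,"hand":-1},{"x":0,"y":0,"z":0.04,"wx":0,"wy":0,"wz":0,"hand":-1},{"x":0,"y":0,"z":0.04,"wx":0,"wy":0,"wz":0,"hand":-1},{"x":0,"y":0,"z":0.04,"wx":0,"wy":0,"wz":0,"hand":-1},{"x":0,"y":0,"z":0.04,"wx":0,"wy":0,"wz":0,"hand":-1},{"x":0,"y":0,"z":0.01,"wx":0,"wy":0,"wz":0,"hand":-1},{"x":0,"y":0,"z":0,"wx":0,"wy":0,"wz":0,"hand":-1},{"x":0,"y":0,"z":0,"wx":0,"wy":0,"wz":0,"hand":-1}]'; python3 - <<'E'
from h import *
s=arm.camera("side")
cv2.imwrite("pics/crop7.png",cv2.resize(s[50:200,130:280],(600,600),interpolation=cv2.INTER_CUBIC))
E
```

```text
t: 12.32
tool_pos: [408.6, 334.2, 293.5]
tool_rot: [[-1.0, -0.0, 0.0], [-0.0, 1.0, -0.0], [-0.0, -0.0, -1.0]]
contact_force: [0.6, -0.2, -0.3]
width: 88.0
gripper_force: 0.0
```

View pics/crop7.png

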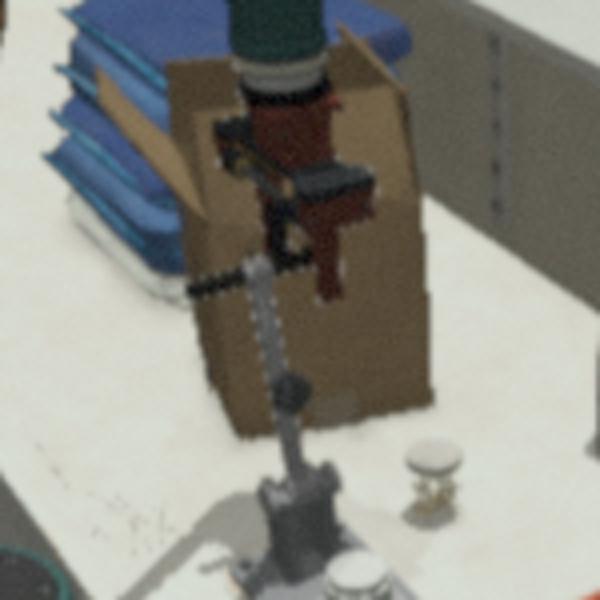

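The picture shows the open fingers straddling the bar's right half at crop (295,265), clear of the hub. Closing.

```bash
python3 -m pendant '[{"x":0,"y":0,"z":0.008,"wx":0,"wy":0,"wz":0,"hand":-1},{"x":0,"y":0,"z":0,"wx":0,"wy":0,"wz":0,"hand":0.4},{"x":0,"y":0,"z":0,"wx":0,"wy":0,"wz":0,"hand":0.5},{"x":0,"y":0,"z":0,"wx":0,"wy":0,"wz":0,"hand":0.6},{"x":0,"y":0,"z":0,"wx":0,"wy":0,"wz":0,"hand":0.7},{"x":0,"y":0,"z":0,"wx":0,"wy":0,"wz":0,"hand":1},{"x":0,"y":0,"z":0,"wx":0,"wy":0,"wz":0,"hand":1},{"x":0,"y":0,"z":0,"wx":0,"wy":0,"wz":0,"hand":1},{"x":0,"y":0,"z":0,"wx":0,"wy":0,"wz":0,"hand":1},{"x":0,"y":0,"z":0,"wx":0,"wy":0,"wz":0,"hand":1}]' 50
```

```text
t: 13.2
tool_pos: [408.0, 334.8, 289.8]
tool_rot: [[-1.0, -0.002, -0.0], [-0.002, 1.0, -0.0], [0.0, -0.0, -1.0]]
contact_force: [-0.7, 0.5, -0.1]
width: 31.3
gripper_force: 0.0
```

```bash
python3 -m pendant '[{"x":0,"y":0,"z":0,"wx":0,"wy":0,"wz":0,"hand":1},{"x":0,"y":0,"z":0,"wx":0,"wy":0,"wz":0,"hand":1},{"x":0,"y":0,"z":0,"wx":0,"wy":0,"wz":0,"hand":1},{"x":0,"y":0,"z":0,"wx":0,"wy":0,"wz":0,"hand":1},{"x":0,"y":0,"z":0,"wx":0,"wy":0,"wz":0,"hand":1},{"x":0,"y":0,"z":0,"wx":0,"wy":0,"wz":0,"hand":1}]'; python3 - <<'E'
import numpy as np
# arc waypoints of the bar relative to rest, hinge at origin (s = towards nest, z)
R=210; a0=np.radians(-10)
P=lambda q: np.array([R*np.sin(a0+q),R*np.cos(a0+q)])
qs=np.linspace(0,1.75,26)
for a,b in zip(qs[:-1],qs[1:]):
    d=P(b)-P(a); print(round(b,2),np.round(P(b)-P(0),1),"row y %.3f z %.3f"%(-d[0]/400,-d[1]/400))
E
```

```text
t: 13.7
tool_pos: [408.1, 335.4, 290.3]
tool_rot: [[-1.0, -0.002, 0.0], [-0.002, 1.0, 0.001], [-0.0, 0.001, -1.0]]
contact_force: [-2.6, 3.9, 3.8]
width: 16.7
gripper_force: 50.0
0.07 [14.6  2. ] row y -0.036 z -0.005
0.14 [29.2  3.1] row y -0.037 z -0.003
0.21 [43.9  3.1] row y -0.037 z 0.000
0.28 [58.6  2. ] row y -0.037 z 0.003
0.35 [73.1 -0. ] row y -0.036 z 0.005
0.42 [87.5 -3.1] row y -0.036 z 0.008
0.49 [101.6  -7.2] row y -0.035 z 0.010
0.56 [115.4 -12.2] row y -0.035 z 0.013
0.63 [128.8 -18.2] row y -0.034 z 0.015
0.7 [141.8 -25.1] row y -0.032 z 0.017
0.77 [154.3 -33. ] row y -0.031 z 0.020
0.84 [166.1 -41.6] row y -0.030 z 0.022
0.91 [177.4 -51.1] row y -0.028 z 0.024
0.98 [187.9 -61.3] row y -0.026 z 0.026
1.05 [197.7 -72.3] row y -0.025 z 0.027
1.12 [206.7 -83.9] row y -0.023 z 0.029
1.19 [214.9 -96.1] row y -0.020 z 0.031
1.26 [ 222.2 -108.8] row y -0.018 z 0.032
1.33 [ 228.6 -122.1] row y -0.016 z 0.033
1.4 [ 234.1 -135.7] row y -0.014 z 0.034
1.47 [ 238.6 -149.7] row y -0.011 z 0.035
1.54 [ 242.1 -164. ] row y -0.009 z 0.036
1.61 [ 244.5 -178.5] row y -0.006 z 0.036
1.68 [ 246.  -193.1] row y -0.004 z 0.037
1.75 [ 246.5 -207.8] row y -0.001 z 0.037
```

```bash
python3 -m pendant '[{"x":0,"y":-0.036,"z":-0.005,"wx":0,"wy":0,"wz":0,"hand":1},{"x":0,"y":-0.037,"z":-0.003,"wx":0,"wy":0,"wz":0,"hand":1},{"x":0,"y":-0.037,"z":0,"wx":0,"wy":0,"wz":0,"hand":1},{"x":0,"y":-0.037,"z":0.003,"wx":0,"wy":0,"wz":0,"hand":1},{"x":0,"y":-0.036,"z":0.005,"wx":0,"wy":0,"wz":0,"hand":1},{"x":0,"y":0,"z":0,"wx":0,"wy":0,"wz":0,"hand":1}]'
```

```text
t: 14.2
tool_pos: [407.3, 260.2, 290.5]
tool_rot: [[-1.0, -0.001, -0.001], [-0.001, 1.0, 0.0], [0.001, 0.0, -1.0]]
contact_force: [-3.9, 2.6, 8.2]
width: 17.2
gripper_force: 50.0
```

```bash
python3 -m pendant '[{"x":0,"y":-0.035,"z":0.008,"wx":0,"wy":0,"wz":0,"hand":1},{"x":0,"y":-0.035,"z":0.011,"wx":0,"wy":0,"wz":0,"hand":1},{"x":0,"y":-0.034,"z":0.013,"wx":0,"wy":0,"wz":0,"hand":1},{"x":0,"y":-0.033,"z":0.015,"wx":0,"wy":0,"wz":0,"hand":1},{"x":0,"y":-0.032,"z":0.017,"wx":0,"wy":0,"wz":0,"hand":1},{"x":0,"y":-0.031,"z":0.020,"wx":0,"wy":0,"wz":0,"hand":1},{"x":0,"y":-0.03,"z":0.022,"wx":0,"wy":0,"wz":0,"hand":1},{"x":0,"y":0,"z":0,"wx":0,"wy":0,"wz":0,"hand":1}]'
```

```text
t: 14.87
tool_pos: [406.4, 168.1, 246.2]
tool_rot: [[-1.0, -0.0, -0.004], [-0.0, 1.0, -0.001], [0.004, -0.001, -1.0]]
contact_force: [-2.6, 3.5, 1.0]
width: 17.2
gripper_force: 50.0
```

```bash
python3 -m pendant '[{"x":0,"y":-0.028,"z":0.023,"wx":0,"wy":0,"wz":0,"hand":1},{"x":0,"y":-0.026,"z":0.025,"wx":0,"wy":0,"wz":0,"hand":1},{"x":0,"y":-0.025,"z":0.026,"wx":0,"wy":0,"wz":0,"hand":1},{"x":0,"y":-0.023,"z":0.028,"wx":0,"wy":0,"wz":0,"hand":1},{"x":0,"y":-0.02,"z":0.030,"wx":0,"wy":0,"wz":0,"hand":1},{"x":0,"y":-0.018,"z":0.032,"wx":0,"wy":0,"wz":0,"hand":1},{"x":0,"y":-0.016,"z":0.033,"wx":0,"wy":0,"wz":0,"hand":1},{"x":0,"y":-0.014,"z":0.034,"wx":0,"wy":0,"wz":0,"hand":1},{"x":0,"y":0,"z":0,"wx":0,"wy":0,"wz":0,"hand":1}]'
```

```text
t: 15.62
tool_pos: [406.0, 101.7, 153.2]
tool_rot: [[-1.0, -0.0, -0.005], [-0.0, 1.0, 0.001], [0.005, 0.001, -1.0]]
contact_force: [-2.8, 6.1, 3.1]
width: 16.9
gripper_force: 50.0
```

```bash
python3 -m pendant '[{"x":0,"y":-0.011,"z":0.035,"wx":0,"wy":0,"wz":0,"hand":1},{"x":0,"y":-0.009,"z":0.036,"wx":0,"wy":0,"wz":0,"hand":1},{"x":0,"y":-0.004,"z":0.02,"wx":0,"wy":0,"wz":0,"hand":1},{"x":0,"y":-0.003,"z":0.02,"wx":0,"wy":0,"wz":0,"hand":1},{"x":0,"y":-0.003,"z":0.02,"wx":0,"wy":0,"wz":0,"hand":1},{"x":0,"y":-0.002,"z":0.02,"wx":0,"wy":0,"wz":0,"hand":1},{"x":0,"y":0,"z":0.02,"wx":0,"wy":0,"wz":0,"hand":1},{"x":0,"y":0,"z":0,"wx":0,"wy":0,"wz":0,"hand":1},{"x":0,"y":0,"z":0,"wx":0,"wy":0,"wz":0,"hand":1}]' 60
```

```text
t: 16.37
tool_pos: [406.1, 90.7, 86.8]
tool_rot: [[-1.0, -0.0, -0.005], [-0.0, 1.0, 0.003], [0.005, 0.003, -1.0]]
contact_force: [-6.1, 15.1, 11.1]
width: 17.0
gripper_force: 60.0
```

```bash
python3 -m pendant '[{"x":0,"y":0.002,"z":0.008,"wx":0,"wy":0,"wz":0,"hand":1},{"x":0,"y":0.002,"z":0.008,"wx":0,"wy":0,"wz":0,"hand":1},{"x":0,"y":0,"z":0,"wx":0,"wy":0,"wz":0,"hand":1},{"x":0,"y":0,"z":0,"wx":0,"wy":0,"wz":0,"hand":1}]'; python3 - <<'E'
from h import *
s=arm.camera("side"); t=arm.camera("top")
cv2.imwrite("pics/side_dn.png",s);cv2.imwrite("pics/top_dn.png",t)
E
```

```text
t: 16.7
tool_pos: [407.6, 90.7, 83.4]
tool_rot: [[-1.0, -0.002, -0.001], [-0.002, 1.0, -0.001], [0.001, -0.001, -1.0]]
contact_force: [-13.2, 4.0, 54.9]
width: 16.7
gripper_force: 60.1
```

Force jumped from 11 to 55 N with the lever at about 1.75 rad, so the pad is hard on a home lid. Now I'll ease the lever slowly back up, still holding the bar.

```bash
python3 -m pendant '[{"x":0,"y":0,"z":-0.0185,"wx":0,"wy":0,"wz":0,"hand":1},{"x":0,"y":0.001,"z":-0.0185,"wx":0,"wy":0,"wz":0,"hand":1},{"x":0,"y":0.002,"z":-0.0185,"wx":0,"wy":0,"wz":0,"hand":1},{"x":0,"y":0.002,"z":-0.0185,"wx":0,"wy":0,"wz":0,"hand":1},{"x":0,"y":0.003,"z":-0.018,"wx":0,"wy":0,"wz":0,"hand":1},{"x":0,"y":0.003,"z":-0.018,"wx":0,"wy":0,"wz":0,"hand":1},{"x":0,"y":0.004,"z":-0.018,"wx":0,"wy":0,"wz":0,"hand":1},{"x":0,"y":0.005,"z":-0.018,"wx":0,"wy":0,"wz":0,"hand":1},{"x":0,"y":0.005,"z":-0.0175,"wx":0,"wy":0,"wz":0,"hand":1},{"x":0,"y":0.006,"z":-0.0175,"wx":0,"wy":0,"wz":0,"hand":1}]'
```

```text
t: 17.63
tool_pos: [408.1, 102.6, 153.3]
tool_rot: [[-1.0, -0.002, -0.001], [-0.002, 1.0, -0.001], [0.001, -0.001, -1.0]]
contact_force: [-1.3, -2.3, 0.0]
width: 16.9
gripper_force: 59.9
```

```bash
python3 -m pendant '[{"x":0,"y":0.007,"z":-0.017,"wx":0,"wy":0,"wz":0,"hand":1},{"x":0,"y":0.007,"z":-0.017,"wx":0,"wy":0,"wz":0,"hand":1},{"x":0,"y":0.008,"z":-0.0165,"wx":0,"wy":0,"wz":0,"hand":1},{"x":0,"y":0.008,"z":-0.0165,"wx":0,"wy":0,"wz":0,"hand":1},{"x":0,"y":0.009,"z":-0.016,"wx":0,"wy":0,"wz":0,"hand":1},{"x":0,"y":0.009,"z":-0.016,"wx":0,"wy":0,"wz":0,"hand":1},{"x":0,"y":0.01,"z":-0.0155,"wx":0,"wy":0,"wz":0,"hand":1},{"x":0,"y":0.01,"z":-0.0155,"wx":0,"wy":0,"wz":0,"hand":1},{"x":0,"y":0.011,"z":-0.0145,"wx":0,"wy":0,"wz":0,"hand":1},{"x":0,"y":0.012,"z":-0.0145,"wx":0,"wy":0,"wz":0,"hand":1}]'
```

```text
t: 18.47
tool_pos: [408.5, 140.9, 216.6]
tool_rot: [[-1.0, -0.001, 0.0], [-0.001, 1.0, 0.002], [-0.0, 0.002, -1.0]]
contact_force: [1.2, 6.9, -7.6]
width: 17.2
gripper_force: 60.0
```

```bash
python3 -m pendant '[{"x":0,"y":0.0125,"z":-0.0135,"wx":0,"wy":0,"wz":0,"hand":1},{"x":0,"y":0.0125,"z":-0.0135,"wx":0,"wy":0,"wz":0,"hand":1},{"x":0,"y":0.013,"z":-0.013,"wx":0,"wy":0,"wz":0,"hand":1},{"x":0,"y":0.013,"z":-0.013,"wx":0,"wy":0,"wz":0,"hand":1},{"x":0,"y":0.014,"z":-0.012,"wx":0,"wy":0,"wz":0,"hand":1},{"x":0,"y":0.014,"z":-0.012,"wx":0,"wy":0,"wz":0,"hand":1},{"x":0,"y":0.015,"z":-0.011,"wx":0,"wy":0,"wz":0,"hand":1},{"x":0,"y":0.015,"z":-0.011,"wx":0,"wy":0,"wz":0,"hand":1},{"x":0,"y":0.0155,"z":-0.01,"wx":0,"wy":0,"wz":0,"hand":1},{"x":0,"y":0.0155,"z":-0.01,"wx":0,"wy":0,"wz":0,"hand":1}]'
```

```text
t: 19.3
tool_pos: [409.2, 196.6, 264.0]
tool_rot: [[-1.0, -0.002, 0.002], [-0.002, 1.0, 0.001], [-0.002, 0.001, -1.0]]
contact_force: [4.2, 4.8, -6.9]
width: 17.1
gripper_force: 60.0
```

```bash
python3 -m pendant '[{"x":0,"y":0.016,"z":-0.01,"wx":0,"wy":0,"wz":0,"hand":1},{"x":0,"y":0.016,"z":-0.009,"wx":0,"wy":0,"wz":0,"hand":1},{"x":0,"y":0.0165,"z":-0.008,"wx":0,"wy":0,"wz":0,"hand":1},{"x":0,"y":0.0165,"z":-0.008,"wx":0,"wy":0,"wz":0,"hand":1},{"x":0,"y":0.017,"z":-0.007,"wx":0,"wy":0,"wz":0,"hand":1},{"x":0,"y":0.017,"z":-0.006,"wx":0,"wy":0,"wz":0,"hand":1},{"x":0,"y":0.0175,"z":-0.005,"wx":0,"wy":0,"wz":0,"hand":1},{"x":0,"y":0.0175,"z":-0.004,"wx":0,"wy":0,"wz":0,"hand":1},{"x":0,"y":0.018,"z":-0.003,"wx":0,"wy":0,"wz":0,"hand":1},{"x":0,"y":0.018,"z":-0.003,"wx":0,"wy":0,"wz":0,"hand":1}]'
```

```text
t: 20.13
tool_pos: [410.0, 263.6, 290.0]
tool_rot: [[-1.0, -0.002, 0.004], [-0.002, 1.0, -0.001], [-0.004, -0.001, -1.0]]
contact_force: [4.8, -2.1, 3.1]
width: 16.9
gripper_force: 60.0
```

```bash
python3 -m pendant '[{"x":0,"y":0.018,"z":-0.003,"wx":0,"wy":0,"wz":0,"hand":1},{"x":0,"y":0.018,"z":-0.002,"wx":0,"wy":0,"wz":0,"hand":1},{"x":0,"y":0.018,"z":-0.002,"wx":0,"wy":0,"wz":0,"hand":1},{"x":0,"y":0.018,"z":-0.001,"wx":0,"wy":0,"wz":0,"hand":1},{"x":0,"y":0.018,"z":0,"wx":0,"wy":0,"wz":0,"hand":1},{"x":0,"y":0.018,"z":0,"wx":0,"wy":0,"wz":0,"hand":1},{"x":0,"y":0.018,"z":0.001,"wx":0,"wy":0,"wz":0,"hand":1},{"x":0,"y":0.018,"z":0.002,"wx":0,"wy":0,"wz":0,"hand":1},{"x":0,"y":0.015,"z":0.003,"wx":0,"wy":0,"wz":0,"hand":1},{"x":0,"y":0,"z":0,"wx":0,"wy":0,"wz":0,"hand":1}]'
```

```text
t: 20.97
tool_pos: [410.8, 328.4, 291.0]
tool_rot: [[-1.0, -0.002, 0.006], [-0.002, 1.0, 0.002], [-0.006, 0.001, -1.0]]
contact_force: [7.5, 1.7, -2.3]
width: 16.7
gripper_force: 60.0
```

```bash
python3 -m pendant '[{"x":0,"y":0.005,"z":0,"wx":0,"wy":0,"wz":0,"hand":1},{"x":0,"y":0.005,"z":0.001,"wx":0,"wy":0,"wz":0,"hand":1},{"x":0,"y":0.005,"z":0.001,"wx":0,"wy":0,"wz":0,"hand":1},{"x":0,"y":0.003,"z":0,"wx":0,"wy":0,"wz":0,"hand":1},{"x":0,"y":0,"z":0,"wx":0,"wy":0,"wz":0,"hand":1},{"x":0,"y":0,"z":0,"wx":0,"wy":0,"wz":0,"hand":1},{"x":0,"y":0,"z":0,"wx":0,"wy":0,"wz":0,"hand":1}]'
```

```text
t: 21.55
tool_pos: [410.8, 334.6, 290.2]
tool_rot: [[-1.0, -0.001, 0.006], [-0.001, 1.0, 0.001], [-0.006, 0.001, -1.0]]
contact_force: [7.5, -0.1, -0.8]
width: 16.7
gripper_force: 60.0
```

```bash
python3 -m pendant '[{"x":0,"y":0.003,"z":0,"wx":0,"wy":0,"wz":0,"hand":1},{"x":0,"y":0.002,"z":0,"wx":0,"wy":0,"wz":0,"hand":1},{"x":0,"y":0,"z":0,"wx":0,"wy":0,"wz":0,"hand":1},{"x":0,"y":0,"z":0,"wx":0,"wy":0,"wz":0,"hand":1}]'
```

```text
t: 21.88
tool_pos: [410.8, 336.2, 290.0]
tool_rot: [[-1.0, -0.001, 0.006], [-0.001, 1.0, -0.0], [-0.006, -0.0, -1.0]]
contact_force: [8.5, 0.3, -3.3]
width: 16.9
gripper_force: 60.0
```

```bash
python3 -m pendant '[{"x":0,"y":0.003,"z":0,"wx":0,"wy":0,"wz":0,"hand":1},{"x":0,"y":0.003,"z":0,"wx":0,"wy":0,"wz":0,"hand":1},{"x":0,"y":0,"z":0,"wx":0,"wy":0,"wz":0,"hand":1},{"x":0,"y":0,"z":0,"wx":0,"wy":0,"wz":0,"hand":1}]'
```

```text
t: 22.22
tool_pos: [410.9, 338.1, 289.6]
tool_rot: [[-1.0, -0.001, 0.006], [-0.001, 1.0, -0.001], [-0.006, -0.001, -1.0]]
contact_force: [8.8, -0.4, -3.8]
width: 17.0
gripper_force: 60.0
```

```bash
python3 -m pendant '[{"x":0,"y":0.003,"z":0.001,"wx":0,"wy":0,"wz":0,"hand":1},{"x":0,"y":0.003,"z":0.001,"wx":0,"wy":0,"wz":0,"hand":1},{"x":0,"y":0,"z":0,"wx":0,"wy":0,"wz":0,"hand":1},{"x":0,"y":0,"z":0,"wx":0,"wy":0,"wz":0,"hand":1}]'
```

```text
t: 22.55
tool_pos: [410.9, 338.7, 289.5]
tool_rot: [[-1.0, -0.001, 0.006], [-0.001, 1.0, -0.005], [-0.006, -0.005, -1.0]]
contact_force: [8.8, -8.2, 1.9]
width: 16.4
gripper_force: 60.0
```

At the stop now: Fy is −8 N and the tool barely advances. Releasing gently.

```bash
python3 -m pendant '[{"x":0,"y":-0.002,"z":0,"wx":0,"wy":0,"wz":0,"hand":1},{"x":0,"y":0,"z":0,"wx":0,"wy":0,"wz":0,"hand":1},{"x":0,"y":0,"z":0,"wx":0,"wy":0,"wz":0,"hand":0.5},{"x":0,"y":0,"z":0,"wx":0,"wy":0,"wz":0,"hand":0.4},{"x":0,"y":0,"z":0,"wx":0,"wy":0,"wz":0,"hand":0},{"x":0,"y":0,"z":0,"wx":0,"wy":0,"wz":0,"hand":-0.5},{"x":0,"y":0,"z":0,"wx":0,"wy":0,"wz":0,"hand":-1},{"x":0,"y":0,"z":0,"wx":0,"wy":0,"wz":0,"hand":-1},{"x":0,"y":0,"z":0,"wx":0,"wy":0,"wz":0,"hand":-1},{"x":0,"y":0,"z":0,"wx":0,"wy":0,"wz":0,"hand":-1}]'; python3 -m pendant '[{"x":0,"y":0,"z":-0.02,"wx":0,"wy":0,"wz":0,"hand":-1},{"x":0,"y":0,"z":-0.05,"wx":0,"wy":0,"wz":0,"hand":-1},{"x":0,"y":0,"z":-0.08,"wx":0,"wy":0,"wz":0,"hand":-1},{"x":0,"y":0,"z":-0.08,"wx":0,"wy":0,"wz":0,"hand":-1},{"x":0.05,"y":0,"z":-0.08,"wx":0,"wy":0,"wz":0,"hand":-1},{"x":0.06,"y":0.06,"z":0,"wx":0,"wy":0,"wz":0,"hand":-1},{"x":0.06,"y":0.06,"z":0,"wx":0,"wy":0,"wz":0,"hand":-1},{"x":0.06,"y":0.06,"z":0,"wx":0,"wy":0,"wz":0,"hand":-1},{"x":0.06,"y":0.06,"z":0,"wx":0,"wy":0,"wz":0,"hand":-1},{"x":0,"y":0,"z":0,"wx":0,"wy":0,"wz":0,"hand":-1}]'
```

```text
t: 23.38
tool_pos: [407.8, 340.0, 288.2]
tool_rot: [[-1.0, -0.002, -0.0], [-0.002, 1.0, -0.0], [0.0, -0.0, -1.0]]
contact_force: [0.2, 0.3, -0.4]
width: 63.1
gripper_force: 0.0
t: 24.22
tool_pos: [287.9, 439.1, 413.0]
tool_rot: [[-1.0, -0.006, -0.002], [-0.006, 1.0, 0.003], [0.002, 0.003, -1.0]]
contact_force: [0.3, -0.4, -1.0]
width: 87.7
gripper_force: 0.0
```

```bash
python3 -m pendant '[{"x":0.06,"y":0.07,"z":0,"wx":0,"wy":0,"wz":0,"hand":-1},{"x":0.06,"y":0.07,"z":0,"wx":0,"wy":0,"wz":0,"hand":-1},{"x":0.06,"y":0.07,"z":0,"wx":0,"wy":0,"wz":0,"hand":-1},{"x":0.06,"y":0.07,"z":0,"wx":0,"wy":0,"wz":0,"hand":-1},{"x":0,"y":0,"z":0,"wx":0,"wy":0,"wz":0,"hand":-1},{"x":0,"y":0,"z":0,"wx":0,"wy":0,"wz":0,"hand":-1}]'; python3 - <<'E'
from h import *
s=arm.camera("side");t=arm.camera("top")
im=np.zeros((600,800,3),np.uint8); im[:600,:500]=cv2.resize(s[95:245,160:285],(500,600),interpolation=cv2.INTER_CUBIC); im[:300,500:]=cv2.resize(t[165:265,115:215],(300,300),interpolation=cv2.INTER_CUBIC); im[300:,500:]=cv2.resize(s[210:310,245:345],(300,300),interpolation=cv2.INTER_CUBIC)
cv2.imwrite("pics/final.png",im)
L=cv2.cvtColor(s,cv2.COLOR_BGR2GRAY).astype(int); c=np.array([365.7,193.6]); d=(C["side"]["origin"][:2]-c); d/=np.linalg.norm(d)
for n,r,z in(("bottom",30,18),("rim",30,68),("lid home",26.5,68),("lid +9",26.5,77)): print(n,np.round(proj("side",[*(c+r*d),z]),1))
q=proj("side",[*(c+30*d),18]); x=int(round(q[0])); y=int(q[1]); print(y-22,L[y-22:y+5,x].tolist())
E
```

```text
t: 24.72
tool_pos: [194.9, 548.3, 412.2]
tool_rot: [[-1.0, -0.005, 0.0], [-0.005, 1.0, -0.001], [-0.0, -0.001, -1.0]]
contact_force: [0.1, 0.0, -0.6]
width: 87.8
gripper_force: 0.0
bottom [220.2 210.6]
rim [219.2 199.9]
lid home [219.1 199.3]
lid +9 [218.9 197.3]
188 [167, 190, 209, 214, 215, 214, 214, 215, 213, 205, 183, 154, 120, 100, 101, 103, 101, 103, 103, 104, 105, 109, 121, 143, 174, 181, 177]
```

View pics/final.png

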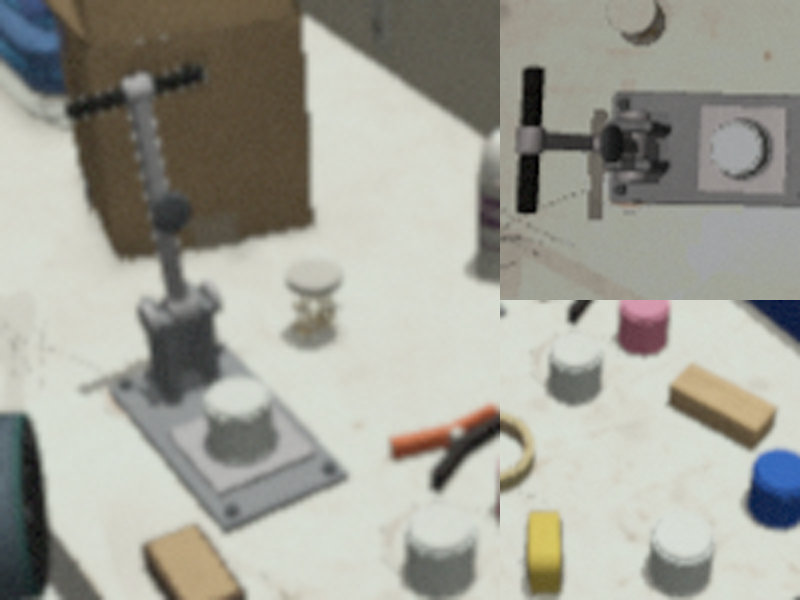

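The picture shows the closed tin upright in the nest at crop (238,415), with a lid-to-body profile that has no plug gap. The lever is back at rest with its hub at crop (138,88), and the other two tins stand untouched. Handing in.

```bash
python3 -c "
from bench import arm
print(arm.job_done())"
```

```text
the job is handed in; nothing more can be done
None
```

The proud-lidded tin stands closed in the nest, the lever was eased back to its rest, the other two tins are where they stood, and the job is handed in at about 25 s (no verdict was returned).

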